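# Load the second roller into the wash rack and hold the rack up level

## Task

Take the camera roller out of the green holder block, stand it fully down in the free bore of the white wash rack and let go of it. Then take the rack by its orange grip bar, lift it out of its steel tray and hold it level and still in the air, its underside at least 10 cm above the bench, with both rollers standing in it; finish while holding it. Do not knock over a roller or shift the camera, jar, cardboard box or screwdriver.

Things in the scene. Friction and masses are not known exactly. Their poses are not given: they have to be found in the camera images.
- rack: White plastic wash rack, a loose block 170 (x) x 56 (y) x 28 (z) mm, 280 to 455 g empty, lying in the tray. Origin: centre of its underside; x along its length, z up. Two blind round bores, 16 mm diameter and 22 mm deep with a 2 mm lead-in chamfer, lie at x = +65 mm (holds a roller from the start) and x = -65 mm (free), y = 0; bore floors are 6 mm above the underside. A steel post (26 x 12 mm) at the middle carries the orange grip bar.
- rack_free_bore (a point): Centre of the mouth of the rack's free bore, on its upper face (x = -65 mm, 28 mm above the rack's underside). The bore is vertical.
- rack_grip (a point): Centre of the orange grip bar of the rack: 50 mm long along the rack's x, 20 mm thick along the rack's y, 28 mm high (66 to 94 mm above the rack's underside; this point is at 80 mm). Grip it across its 20 mm. With both rollers in, the rack's balance point lies straight below it.
- roller_loose: The roller to be loaded: steel cylinder 14 mm in diameter and 100 mm long with a black middle band, about 100 g, standing in the holder, with a 2 mm chamfer at the foot. Origin: centre of its lower end; z along it, upward. As it stands 75 mm of it shows above the holder; it pulls straight up.
- roller_loaded: An equal roller that stands in the rack's other bore (rack x = +65 mm) from the start, its lower end 6 mm above the rack's underside. Origin: centre of its lower end; z upward.
- holder: Green holder block, fixed to the bench, 64 x 64 x 35 mm with one vertical bore at its centre, 16 mm diameter, 25 mm deep. Origin: centre of its underside.
- tray: Shallow steel tray fixed to the bench, 210 (x) x 100 (y) mm, floor 4 mm thick, rim 12 mm high; the rack lies in it with its x along the tray's x. Origin: centre of its underside.
- camera: Bystander: loose black camera body 100 x 110 x 88 mm; origin at the centre of its underside.
- jar: Bystander: loose amber jar, 42 mm in diameter, 45 mm high; origin at the centre of its underside.
- parts_box: Bystander: loose small cardboard box 60 x 50 x 40 mm; origin at the centre of its underside.
- screwdriver: Bystander: loose screwdriver 130 mm long, lying along its own x; origin at its underside, at about the middle of its length.
There are look-alikes about, which are no part of the job. Leave any black or blue look-alike of the holder alone.

How it is judged:
On the way:
1. the loose roller stands fully down in the free bore of the rack, let go, the rack still lying in its tray (z of roller_loose in the frame of rack between 0.002 and 0.01 m and x of roller_loose in the frame of rack between -0.07 and -0.06 m and y of roller_loose in the frame of rack between -0.005 and 0.005 m and angle between the z axis of roller_loose and the z axis of rack, either way round below 0.17 rad and contact force between roller_loose and the fingers below 0.1 N and height (world z) of rack below 0.012 m), for 0.2 s.
At the end, for the whole second after the job is handed in: For the last second: grip bar held within 45 mm of its centre, only the fingers carrying the rack, underside over 95 mm up, tilt < 0.12 rad, < 0.03 m/s, < 0.2 rad/s; both rollers in their bores, < 5 mm off axis, < 4 mm off the floor, < 0.17 rad leaning (height (world z) of rack above 0.095 m and angle between rack's own z axis and vertical below 0.12 rad and linear speed of rack below 0.03 m/s and angular speed of rack below 0.2 rad/s and contact force between rack and the fingers above 1 N and distance between the grasp point and rack_grip below 0.045 m and contact force between rack and camera below 0.1 N and contact force between rack and jar below 0.1 N and contact force between rack and parts_box below 0.1 N and contact force between rack and screwdriver below 0.1 N and contact force between rack and tray below 0.1 N and contact force between rack and holder below 0.1 N and z of roller_loose in the frame of rack between 0.002 and 0.01 m and x of roller_loose in the frame of rack between -0.07 and -0.06 m and y of roller_loose in the frame of rack between -0.005 and 0.005 m and angle between the z axis of each of roller_loose, roller_loaded and the z axis of rack, either way round below 0.17 rad and z of roller_loaded in the frame of rack between 0.002 and 0.01 m and x of roller_loaded in the frame of rack between 0.06 and 0.07 m and y of roller_loaded in the frame of rack between -0.005 and 0.005 m); the arm keeps its last pose, push and grip.
It fails at once if a roller is knocked over or dropped (angle between any of roller_loose, roller_loaded's own z axis and vertical above 0.7 rad).
It fails at once if a bystander is shifted by more than 20 mm (distance of any of camera, jar, parts_box, screwdriver from where it was at the start of the episode above 0.02 m).
It also fails if it takes over 58 s, if anything falls off the work surface, if the arm or the gripper's body presses on something with over 40 N, if the wrist force passes 120 N, or if a joint passes its speed limit or range.

## Robot

A 6-joint arm with a two-finger parallel gripper is mounted at the origin on the work surface. World frame = base frame: x ahead of the robot, y to its left, z up, the work surface at z = 0. Lengths are in m, angles in rad, forces in N, time in s.
With the tool pointing down it reaches from about 0.35 to 0.775 m from the base axis. Payload 5.5 kg.
Tool frame: the origin (TCP) lies between the finger pads; the fingertips stand 19 mm ahead of it and the grasp point (between the pads) is the TCP; z points along the fingers, y is the direction in which the jaws open and shut (so a half turn about z gives the same grasp; the last joint's range is limited). The gripper opens to 85 mm and grips with 20 to 120 N. Pads are 22 mm wide; open, the fingers measure 114 mm over their backs; the gripper's body (76 mm by 85 mm) begins 54 mm behind the grasp point. The pads swing forward as they close: fully open they stand 13 mm farther back than shut.
Start: joints at [1.143, 0.313, 0.046, 1.304, 0, 1.431], TCP at [0.163, 0.551, 0.25] pointing down, gripper open.
Joint ranges: [-2.76, 2.76], [-0.86, 1.69], [-1.03, 1.26], [-2.2, 2.34], [-1.47, 1.5], [-3.14, 3.14]. Speed limits (rad/s): [2.57, 2.57, 3.14, 3.14, 3.14, 3.14].

## Interface

Orientations are given as a unit quaternion [w, x, y, z].
In Python, from workcell import get_state, cams, workorder gives the robot as it stands.
- The arm moves only by the tool play_rows, never from a script. Its argument "series" is text: rows parted by semicolons, each of 7 numbers parted by spaces: the opening in per cent of the stroke, from 0 (shut) to 100 (fully open), then the shift along the tool's x, y, z in cm, then the turn, a rotation vector about the tool's x, y, z in degrees. A call has 1 to 12 rows; each row shifts and turns the commanded pose from where the row before left it, along the tool's axes as they then stand; what a row does not reach is not made up. A row lasts 1/8 s, in which the tool goes at most 62.5 mm and 10.7 degrees, less where a joint would pass 70% of its speed; a pose out of reach is approached as far as the arm can. A call with a gripper value outside its range is refused whole. The fingers move at their own pace and stop on an object; "newtons" is the grip in N (left out, the last holds). Time passes only in rows, so rows that do not move let the fingers close. It gives the time, the measured TCP pose, the force and the opening at its end, in the units of the state.
- get_state(): the state, without advancing time (a new reading comes with each control period).
- cams.read_camera(name): name is "scene" or "top" or "wrist"; returns the picture (384x512x3 uint8, red, green, blue); there is no depth.
- cams.get_calibration(name): a dict with "fx", "fy", "cx", "cy" (pixels), "rvec" (rotation vector, rad) and "tvec" (3), from world to camera coordinates, as OpenCV has them. Camera axes: x right, y down, z forward; pixel columns grow to the right and rows downward; lengths in m; the calibration is good to about 2 mm. A picture is of the moment at which its call begins: read the wrist's pose just before it. get_calibration takes no time and is no camera call; for the wrist camera it gives the pose at the moment of the call.
- workorder.hand_in(): hands the job in, once; it reports no verdict.
The state is a dict: "clock": time; "joint_pos": joint angles; "qvel": joint speeds; "tau": joint torques, N m; "tcp_pos": TCP position; "orientation": TCP orientation; "wrist_force": force on the tool from outside, world axes, zero at the start; "ft_torque": the same for the moment, N m; "finger_gap": finger opening in m.
Only numpy, scipy, OpenCV 4.12 (cv2) and the standard library are available. Lean on these libraries where they do the work, as an engineer would, in place of code of your own. Each camera call takes 0.05 s, during which the arm holds its last target.

## Working session

There is one attempt and no reset: what is moved stays moved. The work goes in short steps, Python scripts to look and compute and a tool call to move; the robot and the scene stay as the last step left them, time stands still between calls to the robot, and variables do not carry over. Pictures are saved under pics/ and viewed, and the job is handed in when it is done.

Besides the shell and the picture viewer there is one more tool, called after "Request:" as name(argument=value, ...) on one line, values as JSON. play_rows: Moves the arm, as the interface text tells. Its arguments: {"type":"object","properties":{"series":{"type":"string"},"newtons":{"type":"number"}},"required":["series"]}

```bash
ls; mkdir -p pics; python3 - <<'E'
from workcell import get_state, cams
import cv2
print(get_state())
for n in ["scene","top","wrist"]:
    c=cams.get_calibration(n); print(n,c)
    im=cams.read_camera(n); cv2.imwrite(f"pics/{n}0.png",im[:,:,::-1])
E
```

```text
pics
{'clock': 0.0, 'joint_pos': array([1.14340367e+00, 3.13982932e-01, 4.49693262e-02, 1.30361602e+00,
       2.07091397e-06, 1.43123915e+00]), 'qvel': array([-0.00063949, -0.0012442 ,  0.00113174,  0.00204319,  0.00146824,
        0.00065932]), 'tau': array([-9.67069104e-05, -4.80627465e+01,  2.98532581e+01,  1.93315884e-02,
        5.88906801e-06,  1.00989152e-05]), 'tcp_pos': array([0.16301026, 0.55090066, 0.24941485]), 'orientation': array([-2.57375073e-04,  1.43421387e-01,  9.89661288e-01, -8.79775715e-04]), 'wrist_force': array([0.70103295, 0.29925396, 0.33536915]), 'ft_torque': array([-0.00471474,  0.01650746,  0.06202681]), 'finger_gap': 0.08529919813018881}
scene {'fx': 385.3350687908079, 'fy': 385.3350687908079, 'cx': 259.1997348724118, 'cy': 191.807486306384, 'rvec': array([ 0.76786315,  2.50142302, -1.23832994]), 'tvec': array([ 0.47329934, -0.12315278,  1.18340554])}
top {'fx': 495.1366053347163, 'fy': 495.1366053347163, 'cx': 255.62909460383491, 'cy': 190.97447030507868, 'rvec': array([ 2.19068983, -2.16379736,  0.14354689]), 'tvec': array([-0.03851299,  0.58886454,  1.27107855])}
wrist {'fx': 345.85992480263326, 'fy': 345.85992480263326, 'cx': 256.464613154344, 'cy': 193.22801123356444, 'rvec': array([-2.29704335, -1.71795759, -0.2794778 ]), 'tvec': array([-0.57473854, -0.04184253,  0.37977729])}
```

View pics/scene0.png

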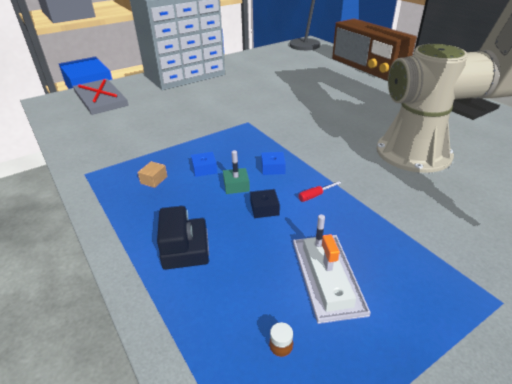

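View pics/top0.png

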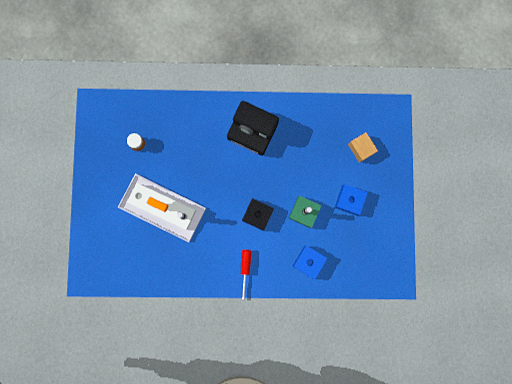

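View pics/wrist0.png

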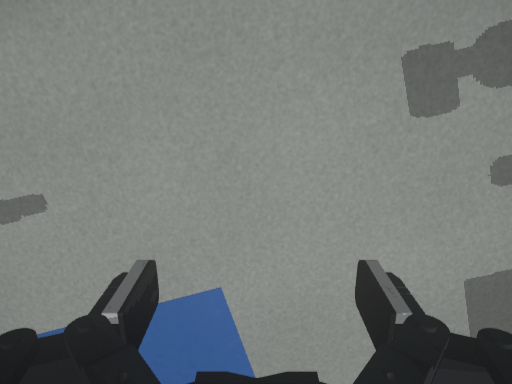

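```bash
cat > h.py <<'E'
import numpy as np, cv2
from workcell import get_state, cams
def P(c):
    R=cv2.Rodrigues(np.array(c['rvec'],float))[0]; t=np.array(c['tvec'],float)
    K=np.array([[c['fx'],0,c['cx']],[0,c['fy'],c['cy']],[0,0,1]]); return K,R,t
def ray(c,uv):
    K,R,t=P(c); d=R.T@np.linalg.inv(K)@np.array([uv[0],uv[1],1.0]); return -R.T@t,d/np.linalg.norm(d)
def onz(c,uv,z):
    o,d=ray(c,uv); return o+d*(z-o[2])/d[2]
def tri(obs):
    A=np.zeros((3,3));b=np.zeros(3)
    rs=[ray(c,uv) for c,uv in obs]
    for o,d in rs:
        M=np.eye(3)-np.outer(d,d);A+=M;b+=M@o
    x=np.linalg.solve(A,b)
    return x,[np.linalg.norm((np.eye(3)-np.outer(d,d))@(x-o)) for o,d in rs]
def proj(c,X):
    K,R,t=P(c); p=K@(R@np.array(X)+t); return p[:2]/p[2]
def crop(im,x0,y0,w,h,s,name):
    cv2.imwrite(name,cv2.resize(im[y0:y0+h,x0:x0+w,::-1],None,fx=s,fy=s,interpolation=cv2.INTER_NEAREST))
E
python3 - <<'E'
from h import *
s=cv2.imread('pics/scene0.png')[:,:,::-1];t=cv2.imread('pics/top0.png')[:,:,::-1]
a=lambda im,x,y,w,h:cv2.resize(im[y:y+h,x:x+w,::-1],(400,300),interpolation=cv2.INTER_NEAREST)
o=np.vstack([np.hstack([a(t,110,165,100,75 +5),a(t,280,180,60,45)]),np.hstack([a(s,275,205,120,120),a(s,200,140,80,60)])])
cv2.imwrite('pics/z0.png',o)
E
```

```text
(no output)
```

View pics/z0.png

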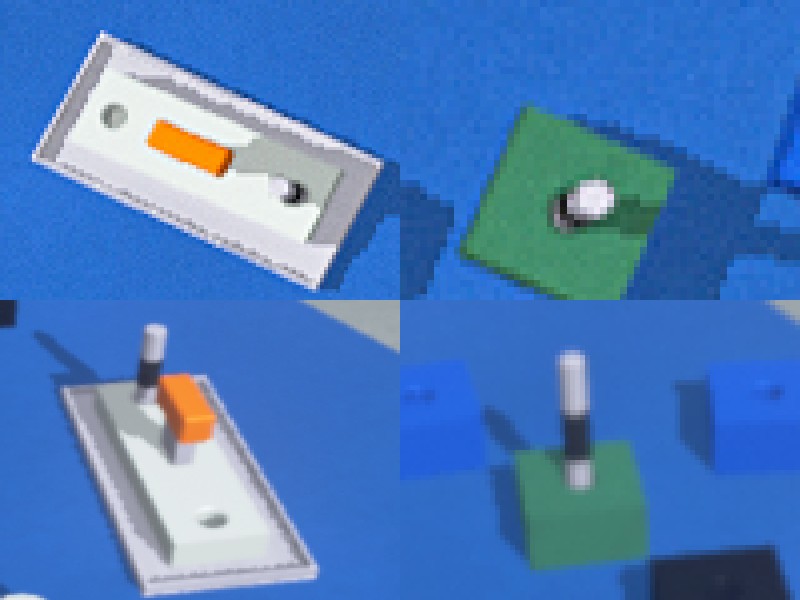

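```bash
python3 - <<'E'
from h import *
s=cv2.imread('pics/scene0.png');t=cv2.imread('pics/top0.png')
cs,ct=cams.get_calibration('scene'),cams.get_calibration('top')
print('roller top',tri([(ct,(308.5,209.2)),(cs,(234.8,151.3))]),onz(ct,(308.5,209.2),.110))
print('bore',tri([(ct,(138.5,195.7)),(cs,(338.9,292.6))]),onz(ct,(138.5,195.7),.032))
def om(im,x,y,w,h):
    hsv=cv2.cvtColor(im,cv2.COLOR_BGR2HSV); m=((hsv[...,0]>5)&(hsv[...,0]<20)&(hsv[...,1]>180)).astype(np.uint8)
    k=np.zeros_like(m);k[y:y+h,x:x+w]=1; m*=k; ys,xs=np.nonzero(m); return np.c_[xs,ys].astype(np.float32)
p=om(t,110,165,100,80);q=om(s,275,205,120,120)
print(len(p),cv2.minAreaRect(p),len(q),p.mean(0),q.mean(0))
print('bar',tri([(ct,p.mean(0)),(cs,q.mean(0))]),onz(ct,p.mean(0),.098),onz(ct,p.mean(0),.084))
# loaded roller top: 
print('loaded',tri([(ct,(110+278/4,165+183/3.75)),(cs,(275+154/3.333,205+28/2.5))]),)
box=cv2.boxPoints(cv2.minAreaRect(p)); print([onz(ct,b,.098)[:2].round(4) for b in box])
E
```

```text
roller top (array([ 0.53683915, -0.16022796,  0.10966192]), [np.float64(0.000665976616009618), np.float64(0.0006659766160098979)]) [ 0.53736967 -0.16056224  0.11      ]
bore (array([0.57243296, 0.27650538, 0.0277583 ]), [np.float64(0.000959692623094823), np.float64(0.0009596926230948671)]) [0.57269554 0.27490808 0.032     ]
147 ((157.1999969482422, 204.1000213623047), (20.124608993530273, 7.155416965484619), 26.56505012512207) 212 [157.12926 204.05443] [331.12735 247.80661]
bar (array([0.54651591, 0.21748325, 0.08379718]), [np.float64(0.0011543107117390247), np.float64(0.0011543107117391554)]) [0.54621371 0.21418359 0.098     ] [0.54731987 0.21663175 0.084     ]
loaded (array([0.52159214, 0.15718516, 0.10957661]), [np.float64(0.0006159468010775347), np.float64(0.0006159468010775778)])
[array([0.549 , 0.2403]), array([0.565 , 0.2329]), array([0.5432, 0.1877]), array([0.5272, 0.1952])]
```

Request:
play_rows(series="100 0 0 0 0 0 -10.4;100 0 0 0 0 0 -10.4;100 0 0 0 0 0 -10.4;100 0 0 0 0 0 -10.4;100 0 0 0 0 0 -10.4;100 0 0 0 0 0 -10.4;100 0 0 0 0 0 -10.4;100 0 0 0 0 0 -10.4;100 0 0 0 0 0 0")

```text
clock: 1.27
tcp_pos: [0.1631, 0.5512, 0.25]
orientation: [-0.0, -0.549, 0.836, -0.0]
wrist_force: [0.2, 0.0, 0.0]
finger_gap: 0.0852
```

```bash
cat >> h.py <<'E'
from scipy.spatial.transform import Rotation as Ro
def pose():
    s=get_state(); q=s['orientation']; return s['tcp_pos'],Ro.from_quat([q[1],q[2],q[3],q[0]]).as_matrix(),s
def delta(target,tooly=None):
    p,R,s=pose(); print('clk',s['clock'],'tcp',p.round(4),'gap',round(s['finger_gap'],4),'F',np.round(s['wrist_force'],1),'q',s['joint_pos'].round(2))
    print('shift cm in tool',(R.T@(np.array(target)-p)*100).round(2),'tooly',R[:,1].round(3),'z',R[:,2].round(4))
    if tooly is not None:
        x=R.T@np.array(tooly); print('turn about z deg',np.degrees(np.arctan2(-x[0],x[1])).round(2))
E
python3 -c "
from h import *
delta([.537,-.130,.23],[-.918,.396,0])
print(R:=pose()[1])
c=cams.get_calibration('wrist');K,Rc,t=P(c);print('cam in tool',R.T@(-Rc.T@t-pose()[0]),'axis',R.T@Rc.T[:,2])"
```

```text
clk 1.275 tcp [0.1631 0.5512 0.25  ] gap 0.0852 F [0.2 0.  0. ] q [ 1.14  0.31  0.05  1.3   0.   -0.02]
shift cm in tool [ 47.67 -61.36   2.03] tooly [-0.918  0.397  0.   ] z [-3.e-04 -6.e-04 -1.e+00]
turn about z deg -0.06
[[-3.97121965e-01 -9.17765800e-01 -2.84430880e-04]
 [-9.17765597e-01  3.97122066e-01 -6.10476101e-04]
 [ 6.73227866e-04  1.86074078e-05 -9.99999773e-01]]
cam in tool [ 8.15595711e-02  5.60182249e-05 -1.23263701e-01] axis [-3.18683589e-01 -6.89183354e-05  9.47861153e-01]
```

Request:
play_rows(series="100 3.36 -4.17 0.13 0 0 0;100 3.36 -4.17 0.13 0 0 0;100 3.36 -4.17 0.13 0 0 0;100 3.36 -4.17 0.13 0 0 0;100 3.36 -4.17 0.13 0 0 0;100 3.36 -4.17 0.13 0 0 0;100 3.36 -4.17 0.13 0 0 0;100 3.36 -4.17 0.13 0 0 0;100 3.36 -4.17 0.13 0 0 0;100 3.36 -4.17 0.13 0 0 0;100 3.36 -4.17 0.13 0 0 0;100 3.36 -4.17 0.13 0 0 0")

```text
clock: 2.78
tcp_pos: [0.464, -0.0186, 0.2347]
orientation: [0.0, -0.548, 0.836, -0.0]
wrist_force: [0.6, 0.8, -0.7]
finger_gap: 0.0858
```

Request:
play_rows(series="100 3.36 -4.17 0.13 0 0 0;100 3.36 -4.17 0.13 0 0 0;100 3.36 -4.17 0.13 0 0 0;100 0 0 0 0 0 0;100 0 0 0 0 0 0")

```text
clock: 3.4
tcp_pos: [0.5379, -0.1586, 0.2303]
orientation: [-0.0, -0.549, 0.836, 0.001]
wrist_force: [-0.2, 0.9, 0.8]
finger_gap: 0.0851
```

```bash
python3 -c "
from h import *
delta([.537,-.160,.09],[-.918,.396,0])
c=cams.get_calibration('wrist'); im=cams.read_camera('wrist'); cv2.imwrite('pics/w1.png',im[:,:,::-1])
import pickle;pickle.dump(c,open('w1.pkl','wb'))
for z in (.11,.0976): print(proj(c,[.537,-.160,z]))
"
```

```text
clk 3.4 tcp [ 0.5379 -0.1586  0.2303] gap 0.0851 F [-0.2  0.9  0.8] q [-0.43  0.29 -0.03  1.25  0.   -1.59]
shift cm in tool [ 0.17 -0.   14.03] tooly [-0.918  0.398  0.002] z [-0.0015  0.0011 -1.    ]
turn about z deg -0.1
[256.45356335 190.65931049]
[256.43326483 185.6669572 ]
```

View pics/w1.png

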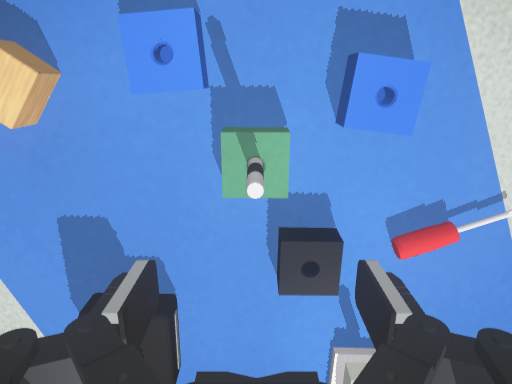

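Request:
play_rows(series="100 0.15 -0.05 2.8 0 0 0;100 0 0 2.8 0 0 0;100 0 0 2.8 0 0 0;100 0 0 2.8 0 0 0;100 0 0 2.8 0 0 0;100 0 0 0 0 0 0;40 0 0 0 0 0 0;0 0 0 0 0 0 0;0 0 0 0 0 0 0;0 0 0 0 0 0 0;0 0 0 0 0 0 0;0 0 0 0 0 0 0", newtons=50)

```text
clock: 4.95
tcp_pos: [0.5386, -0.1606, 0.0914]
orientation: [0.0, -0.55, 0.835, -0.0]
wrist_force: [-1.7, 0.3, 5.2]
finger_gap: 0.0125
```

Request:
play_rows(series="0 0 0 0 0 0 0;0 0 0 0 0 0 0")

```text
clock: 5.2
tcp_pos: [0.5387, -0.1606, 0.0914]
orientation: [0.0, -0.55, 0.835, -0.0]
wrist_force: [-0.8, -0.5, 5.2]
finger_gap: 0.0128
```

```bash
python3 -c "
from h import *
delta([.537,-.160,.09],[-.918,.396,0])
c=cams.get_calibration('wrist'); im=cams.read_camera('wrist'); cv2.imwrite('pics/w2.png',im[:,:,::-1])
"
```

```text
clk 5.2 tcp [ 0.5387 -0.1606  0.0914] gap 0.0128 F [-0.8 -0.5  5.2] q [-0.43  0.38 -0.26  0.93  0.   -1.6 ]
shift cm in tool [0.01 0.18 0.14] tooly [-0.918  0.395 -0.001] z [ 9.e-04 -3.e-04 -1.e+00]
turn about z deg 0.04
```

View pics/w2.png

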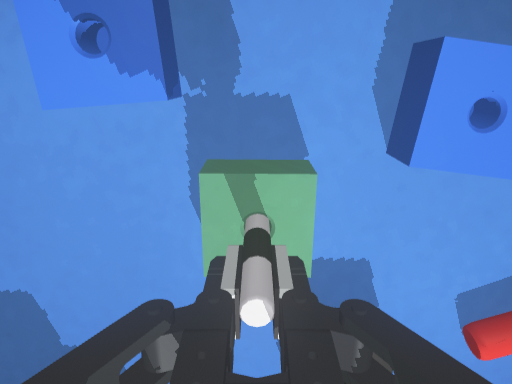

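Request:
play_rows(series="0 0 0 -1 0 0 0;0 0 0 -1 0 0 0;0 0 0 -2 0 0 0;0 0 0 -2 0 0 0;0 0 0 -3 0 0 0;0 0 0 -3 0 0 0;0 0 0 -3 0 0 0;0 0 0 0 0 0 0;0 0 0 0 0 0 0")

```text
clock: 6.38
tcp_pos: [0.538, -0.1603, 0.2401]
orientation: [-0.0, -0.55, 0.835, 0.0]
wrist_force: [-0.2, 0.5, -1.5]
finger_gap: 0.0129
```

```bash
python3 -c "
from h import *
delta([.5727,.2755,.24],[-.918,.396,0])
c=cams.get_calibration('wrist'); im=cams.read_camera('wrist'); cv2.imwrite('pics/w3.png',im[:,:,::-1])
"
```

```text
clk 6.375 tcp [ 0.538  -0.1603  0.2401] gap 0.0129 F [-0.2  0.5 -1.5] q [-0.43  0.29 -0.01  1.27  0.   -1.6 ]
shift cm in tool [-4.140e+01  1.405e+01  2.000e-02] tooly [-0.919  0.395  0.001] z [-7.e-04  4.e-04 -1.e+00]
turn about z deg 0.04
```

View pics/w3.png

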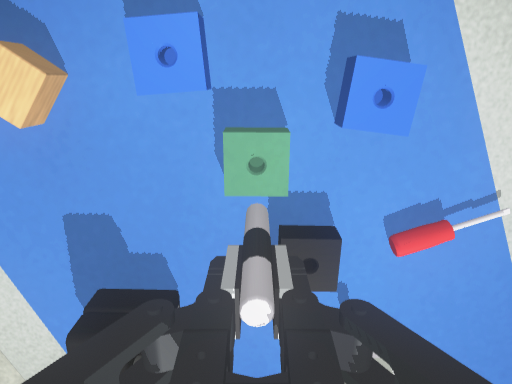

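Request:
play_rows(series="0 -2.4 0.8 0 0 0 0;0 -4.5 1.525 0 0 0 0;0 -4.5 1.525 0 0 0 0;0 -4.5 1.525 0 0 0 0;0 -4.5 1.525 0 0 0 0;0 -4.5 1.525 0 0 0 0;0 -4.5 1.525 0 0 0 0;0 -4.5 1.525 0 0 0 0;0 -4.5 1.525 0 0 0 0;0 -3 1.05 0 0 0 0;0 0 0 0 0 0 0;0 0 0 0 0 0 0")

```text
clock: 7.92
tcp_pos: [0.5724, 0.2749, 0.2395]
orientation: [-0.001, -0.55, 0.835, 0.0]
wrist_force: [-0.4, -0.1, -1.1]
finger_gap: 0.013
```

```bash
python3 -c "
from h import *
delta([.5727,.2755,.24],[-.918,.396,0])
c=cams.get_calibration('wrist'); im=cams.read_camera('wrist'); cv2.imwrite('pics/w4.png',im[:,:,::-1])
import pickle;pickle.dump((c,pose()[:2]),open('w4.pkl','wb'))
print(proj(c,[.5725,.2755,.032]))
crop(im,180,100,150,120,5,'pics/w4z.png')
"
```

```text
clk 7.925 tcp [0.5724 0.2749 0.2395] gap 0.013 F [-0.4 -0.1 -1.1] q [ 0.32  0.44  0.2   1.34 -0.   -0.84]
shift cm in tool [-0.07 -0.01 -0.05] tooly [-0.919  0.395  0.002] z [-0.0023 -0.0011 -1.    ]
turn about z deg 0.05
[256.22422972 165.6412748 ]
```

View pics/w4.png

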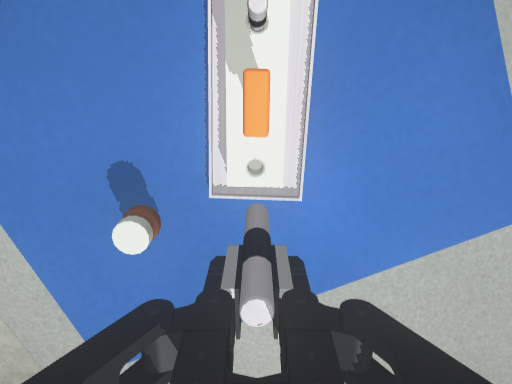

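View pics/w4z.png

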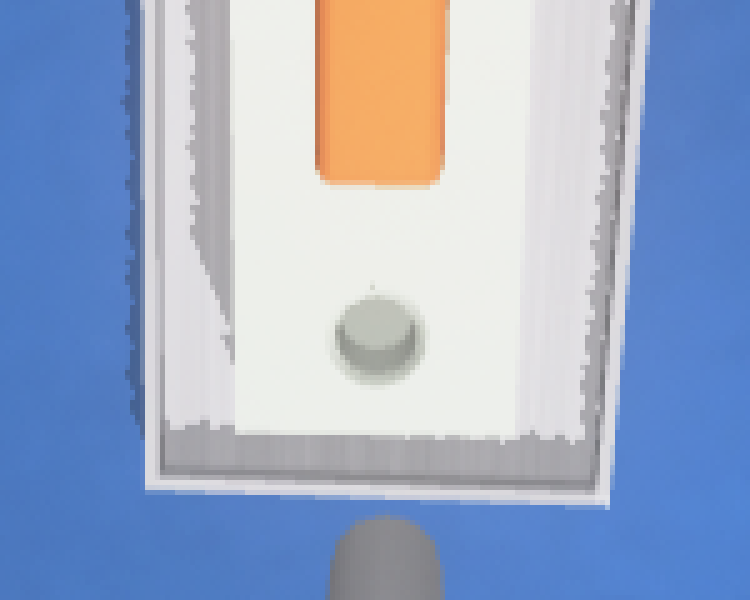

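```bash
python3 -c "
from h import *
im=cv2.imread('pics/w4.png')[:,:,::-1]
crop(im,215,195,85,145,4,'pics/w4r.png')
import pickle;c,(p,R)=pickle.load(open('w4.pkl','rb'))
print('bore',onz(c,(255.6,167.6),.032), 'tool', R.T@(onz(c,(255.6,167.6),.032)-p))
print('bore tri all', tri([(c,(255.6,167.6)),(cams.get_calibration('top'),(138.5,195.7)),(cams.get_calibration('scene'),(338.9,292.6))]))
"
```

```text
bore [0.57384527 0.27707684 0.032     ] tool [-0.00316161 -0.0003539   0.20785376]
bore tri all (array([0.57321661, 0.27704638, 0.02895321]), [np.float64(0.001165057950741405), np.float64(0.0014709274483927677), np.float64(0.0010298283211822943)])
```

View pics/w4r.png

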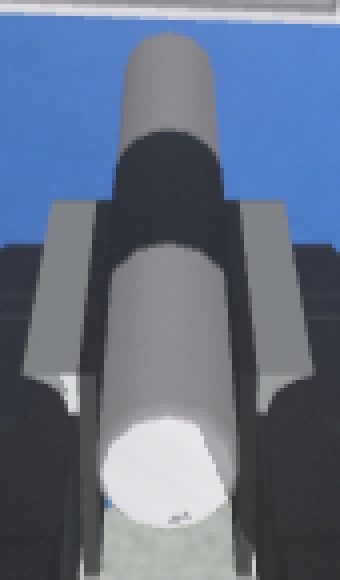

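```bash
python3 -c "
from h import *
import pickle;c,(p,R)=pickle.load(open('w4.pkl','rb'))
def tp(uv,tz):
    o,d=ray(c,uv);o=R.T@(o-p);d=R.T@d; return (o+d*(tz-o[2])/d[2])*1000
print('top',tp((257,312.75),-.0186)); print('top row ends',tp((257,298.7),-.0186),tp((257,326.7),-.0186))
print('foot',tp((257.2,203.3),.0814)-[5,0,0],tp((257.2,203.3),.0794)-[7,0,0])
print('bore',tp((255.6,167.6),.2078))
"
```

```text
top [  0.88490826   0.67308849 -18.6       ]
top row ends [  6.82350022   0.65845008 -18.6       ] [ -5.19545013   0.68807635 -18.6       ]
foot [ 0.99059476  0.9368496  81.4       ] [-0.27277397  0.9307914  79.4       ]
bore [ -3.14789083  -0.35378576 207.8       ]
```

Request:
play_rows(series="0 -0.25 -0.12 2 0 0 0;0 0 0 2.5 0 0 0;0 0 0 2.5 0 0 0;0 0 0 2.5 0 0 0;0 0 0 1 0 0 0;0 0 0 0 0 0 0;0 0 0 0 0 0 0")

```text
clock: 8.85
tcp_pos: [0.5758, 0.2771, 0.137]
orientation: [0.001, -0.55, 0.835, -0.0]
wrist_force: [0.2, -0.1, -0.7]
finger_gap: 0.0129
```

```bash
python3 -c "
from h import *
delta([.5727,.2755,.24],[-.918,.396,0])
c=cams.get_calibration('wrist'); p,R,_=pose(); im=cams.read_camera('wrist'); cv2.imwrite('pics/w5.png',im[:,:,::-1])
import pickle;pickle.dump((c,(p,R)),open('w5.pkl','wb'))
ims=cams.read_camera('scene');imt=cams.read_camera('top')
crop(im,195,130,125,125,6,'pics/w5z.png')
a=lambda im,x,y,w,h:cv2.resize(im[y:y+h,x:x+w,::-1],(400,400),interpolation=cv2.INTER_NEAREST)
cv2.imwrite('pics/st5.png',np.hstack([a(ims,290,220,80,80),a(imt,110,160,80,80)]))
"
```

```text
clk 8.85 tcp [0.5758 0.2771 0.137 ] gap 0.0129 F [ 0.2 -0.1 -0.7] q [ 0.32  0.49  0.02  1.11  0.   -0.84]
shift cm in tool [  0.26   0.21 -10.3 ] tooly [-0.918  0.396 -0.001] z [ 1.8e-03  7.0e-04 -1.0e+00]
turn about z deg 0.02
```

View pics/w5z.png

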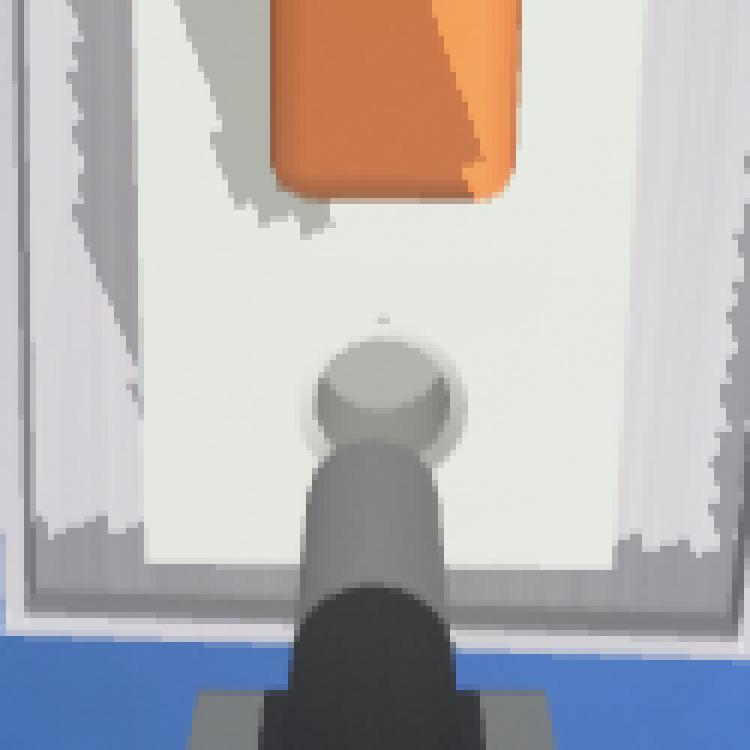

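View pics/st5.png

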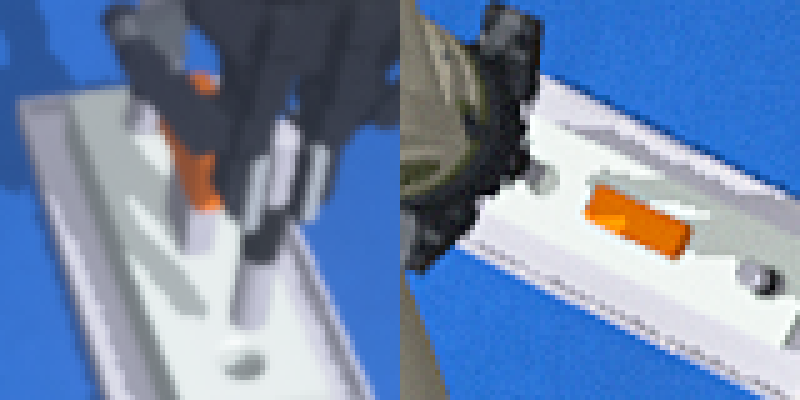

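```bash
cat > m.py <<'E'
from h import *
import pickle,sys
f=sys.argv[1];bu,bv,fu,fv=map(float,sys.argv[2:6])
c,(p,R)=pickle.load(open(f,'rb'))
def tp(uv,tz=None,wz=None):
    o,d=ray(c,uv)
    if wz is not None: X=o+d*(wz-o[2])/d[2]; return R.T@(X-p)*1000
    o=R.T@(o-p);d=R.T@d; return (o+d*(tz-o[2])/d[2])*1000
print('foot',tp((fu,fv),.0814)-[5,0,0],tp((fu,fv),.0794)-[7,0,0])
print('bore',tp((bu,bv),wz=.032),tp((bu,bv),wz=.029))
E
python3 m.py w5.pkl 259 197.5 257.5 203.3
```

```text
foot [ 1.06688681  0.70473536 81.4       ] [-0.19537108  0.69845429 79.4       ]
bore [  1.66764885   1.81893317 105.04457712] [  0.61735711   1.8420307  108.04594708]
```

Request:
play_rows(series="0 0.13 0.11 0.5 0 0 0;0 0 0 1 0 0 0;0 0 0 0.4 0 0 0;0 0 0 0 0 0 0;0 0 0 0 0 0 0")

```text
clock: 9.62
tcp_pos: [0.5737, 0.2765, 0.1168]
orientation: [0.0, -0.55, 0.835, 0.0]
wrist_force: [0.2, 1.0, -1.1]
finger_gap: 0.0127
```

```bash
python3 -c "
from h import *
delta([.5735,.2763,.0914],[-.918,.396,0])
c=cams.get_calibration('wrist'); p,R,_=pose(); im=cams.read_camera('wrist'); cv2.imwrite('pics/w6.png',im[:,:,::-1])
import pickle;pickle.dump((c,(p,R)),open('w6.pkl','wb'))
crop(im,205,150,100,100,6,'pics/w6z.png')
"
```

```text
clk 9.625 tcp [0.5737 0.2765 0.1168] gap 0.0127 F [ 0.2  1.  -1.1] q [ 0.32  0.5  -0.01  1.06  0.   -0.84]
shift cm in tool [0.02 0.01 2.54] tooly [-0.919  0.395 -0.   ] z [ 1.e-04  1.e-04 -1.e+00]
turn about z deg 0.05
```

View pics/w6z.png

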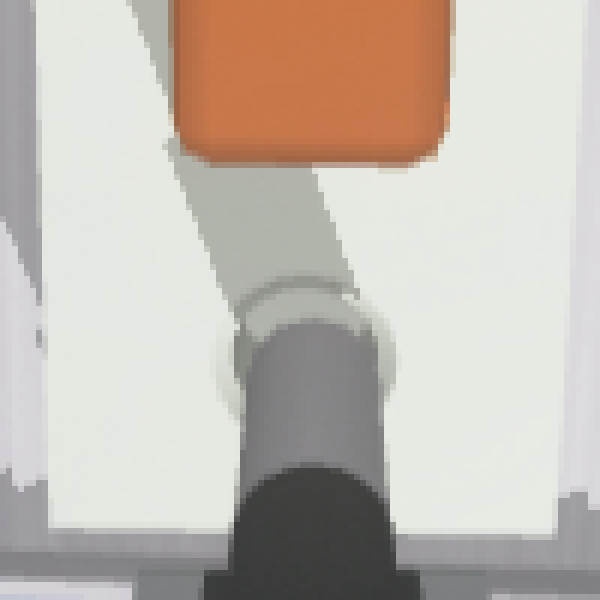

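```bash
python3 m.py w6.pkl 256.1 209.7 257.3 203.3
```

```text
foot [ 1.06332917  0.5964434  81.4       ] [-0.19887895  0.59133053 79.4       ]
bore [ 0.39736379 -0.16051027 84.83340637] [-0.77280899 -0.16388095 87.83355328]
```

Request:
play_rows(series="0 0.03 -0.07 0.3 0 0 0;0 0 0 0.3 0 0 0;0 0 0 0.3 0 0 0;0 0 0 0.3 0 0 0;0 0 0 0 0 0 0")

```text
clock: 10.3
tcp_pos: [0.5739, 0.2758, 0.1044]
orientation: [-0.0, -0.55, 0.835, 0.0]
wrist_force: [0.6, -0.4, -0.9]
finger_gap: 0.0127
```

Request:
play_rows(series="0 0 0 0.3 0 0 0;0 0 0 0.3 0 0 0;0 0 0 0.3 0 0 0;0 0 0 0.3 0 0 0;0 0 0 0 0 0 0")

```text
clock: 10.92
tcp_pos: [0.5739, 0.2759, 0.0924]
orientation: [-0.0, -0.55, 0.835, 0.0]
wrist_force: [-0.1, -0.1, -1.3]
finger_gap: 0.0128
```

Request:
play_rows(series="0 0 0 0.1 0 0 0;0 0 0 0 0 0 0;15 0 0 0 0 0 0;30 0 0 0 0 0 0;45 0 0 0 0 0 0;60 0 0 0 0 0 0;60 0 0 0 0 0 0;60 0 0 0 0 0 0")

```text
clock: 11.92
tcp_pos: [0.5741, 0.2759, 0.0918]
orientation: [0.0, -0.55, 0.835, 0.0]
wrist_force: [-0.6, -1.2, -0.2]
finger_gap: 0.0511
```

```bash
python3 -c "
from h import *
delta([.5735,.2763,.0914],[-.918,.396,0])
im=cams.read_camera('wrist'); cv2.imwrite('pics/w7.png',im[:,:,::-1])
"
```

```text
clk 11.925 tcp [0.5741 0.2759 0.0918] gap 0.0511 F [-0.6 -1.2 -0.2] q [ 0.32  0.52 -0.05  1.01  0.   -0.84]
shift cm in tool [-0.01  0.07  0.04] tooly [-0.919  0.395 -0.   ] z [ 1.e-04  1.e-04 -1.e+00]
turn about z deg 0.05
```

View pics/w7.png

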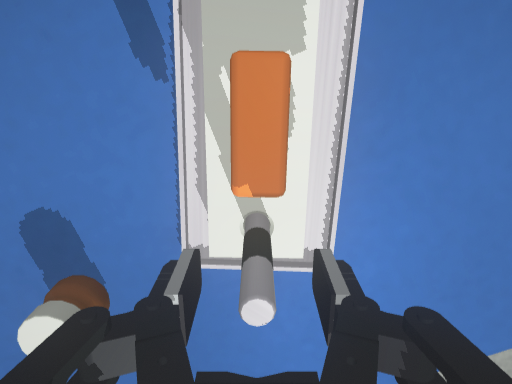

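Request:
play_rows(series="60 0 0 -1 0 0 0;60 0 0 -3 0 0 0;80 0 0 -3.5 0 0 0;100 0 0 -3.5 0 0 0;100 2 0 -1 0 0 0;100 3 0 0 0 0 0;100 0 0 0 0 0 0;100 0 0 0 0 0 0")

```text
clock: 12.98
tcp_pos: [0.5541, 0.2296, 0.2115]
orientation: [-0.0, -0.55, 0.835, 0.0]
wrist_force: [0.0, -0.0, 0.2]
finger_gap: 0.0855
```

```bash
python3 -c "
from h import *
delta([.547,.2165,.084],[-.918,.396,0])
c=cams.get_calibration('wrist'); p,R,_=pose(); im=cams.read_camera('wrist'); cv2.imwrite('pics/w8.png',im[:,:,::-1])
import pickle;pickle.dump((c,(p,R)),open('w8.pkl','wb'))
s=cams.read_camera('scene');crop(s,270,190,120,140,5,'pics/s8.png')
hsv=cv2.cvtColor(im,cv2.COLOR_RGB2HSV); m=((hsv[...,0]>4)&(hsv[...,0]<20)&(hsv[...,1]>130)&(hsv[...,2]>120)).astype(np.uint8)
cs,_=cv2.findContours(m,cv2.RETR_EXTERNAL,cv2.CHAIN_APPROX_NONE)
k=max(cs,key=cv2.contourArea);r=cv2.minAreaRect(k);print(r)
b=cv2.boxPoints(r);w=[onz(c,q,.098)[:2].round(4) for q in b];print(w,np.mean(w,0),onz(c,r[0],.098))
"
```

```text
clk 12.975 tcp [0.5541 0.2296 0.2115] gap 0.0855 F [ 0.  -0.   0.2] q [ 0.26  0.37  0.04  1.24  0.   -0.9 ]
shift cm in tool [ 1.48  0.12 12.75] tooly [-0.918  0.396  0.   ] z [-4.e-04  2.e-04 -1.e+00]
turn about z deg 0.0
((257.5, 172.0), (70.0, 27.0), 90.0)
[array([0.545 , 0.1871]), array([0.528 , 0.1944]), array([0.5476, 0.2418]), array([0.5658, 0.234 ])] [0.5466   0.214325] [0.54626664 0.2135377  0.098     ]
```

View pics/w8.png

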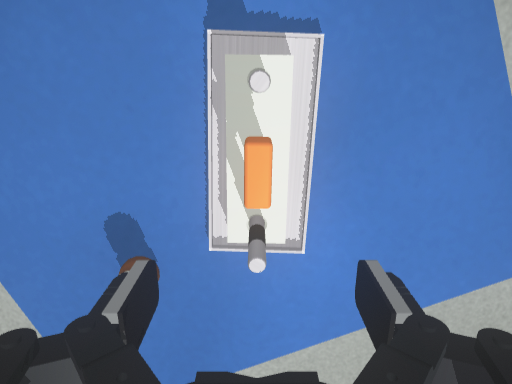

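View pics/s8.png

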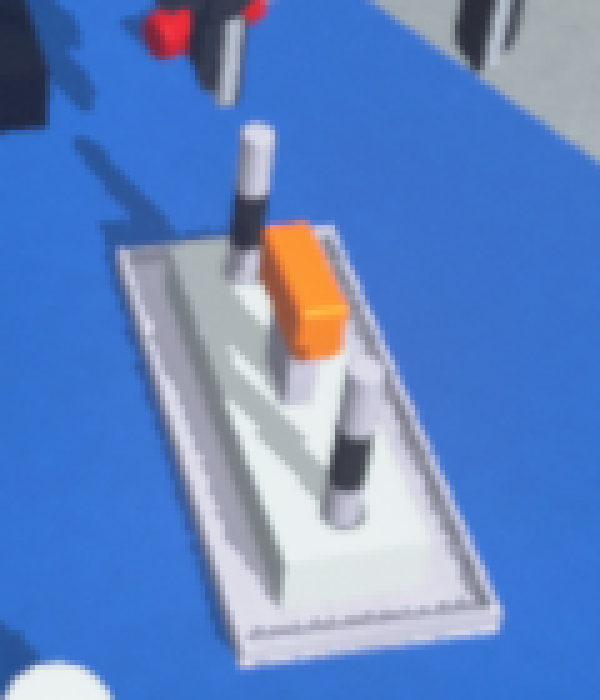

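```bash
python3 -c "
from h import *
import pickle;c,(p,R)=pickle.load(open('w8.pkl','rb'));cs=cams.get_calibration('scene')
a=onz(c,(259.5,81),.11);b=onz(c,(257.2,265),.11);print(a,b,(a+b)/2,np.linalg.norm(a-b),(a-b)/np.linalg.norm(a-b))
print(tri([(c,(257.2,265)),(cs,(343.2,263.5))]),tri([(c,(259.5,81)),(cs,(270+257/5,190+130/5))]))
delta(list((a[:2]+b[:2])/2)+[.084])
"
```

```text
[0.52097298 0.15759816 0.11      ] [0.57315023 0.2755875  0.11      ] [0.5470616  0.21659283 0.11      ] 0.12901144184920213 [-0.40443895 -0.914565    0.        ]
(array([0.5731743 , 0.27609456, 0.10931044]), [np.float64(0.00018713005115836612), np.float64(0.000187130051158361)]) (array([0.52089096, 0.15767844, 0.11008883]), [np.float64(0.00011579663010646784), np.float64(0.00011579663010649663)])
clk 13.075 tcp [0.5543 0.2302 0.2114] gap 0.0855 F [ 0.5  0.  -0.4] q [ 0.26  0.38  0.04  1.24  0.   -0.9 ]
shift cm in tool [ 1.53  0.13 12.74] tooly [-0.919  0.395  0.   ] z [-4.e-04  1.e-04 -1.e+00]
```

Request:
play_rows(series="100 1.5 0.13 1 0 0 0.5;100 0 0 2.5 0 0 0;100 0 0 2.7 0 0 0;100 0 0 2.5 0 0 0;100 0 0 2 0 0 0;100 0 0 1.5 0 0 0;100 0 0 0.5 0 0 0;100 0 0 0 0 0 0;100 0 0 0 0 0 0")

```text
clock: 14.2
tcp_pos: [0.5479, 0.2169, 0.0857]
orientation: [0.001, -0.546, 0.838, -0.0]
wrist_force: [-0.5, -0.1, -0.2]
finger_gap: 0.0851
```

```bash
python3 -c "
from h import *
delta([.547,.2163,.084])
im=cams.read_camera('wrist'); cv2.imwrite('pics/w9.png',im[:,:,::-1])
"
```

```text
clk 14.2 tcp [0.5479 0.2169 0.0857] gap 0.0851 F [-0.5 -0.1 -0.2] q [ 0.24  0.44 -0.19  0.94  0.   -0.91]
shift cm in tool [0.09 0.05 0.17] tooly [-0.915  0.403 -0.001] z [ 1.6e-03  5.0e-04 -1.0e+00]
```

View pics/w9.png

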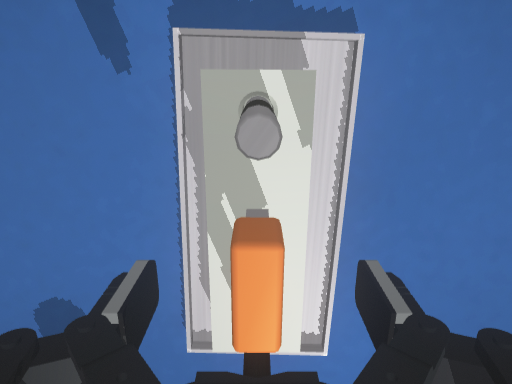

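Request:
play_rows(series="100 0.09 0.05 0.15 0 0 0;70 0 0 0 0 0 0;45 0 0 0 0 0 0;30 0 0 0 0 0 0;20 0 0 0 0 0 0;10 0 0 0 0 0 0;10 0 0 0 0 0 0;10 0 0 0 0 0 0;10 0 0 0 0 0 0", newtons=90)

```text
clock: 15.38
tcp_pos: [0.5466, 0.2161, 0.0834]
orientation: [0.0, -0.546, 0.838, -0.0]
wrist_force: [1.4, -0.4, 0.5]
finger_gap: 0.019
```

```bash
python3 -c "
from h import *
delta([.547,.2163,.084])
im=cams.read_camera('wrist'); cv2.imwrite('pics/w10.png',im[:,:,::-1])
"
```

```text
clk 15.375 tcp [0.5466 0.2161 0.0834] gap 0.019 F [ 1.4 -0.4  0.5] q [ 0.24  0.44 -0.2   0.94 -0.   -0.92]
shift cm in tool [-0.04 -0.03 -0.06] tooly [-0.915  0.403 -0.   ] z [ 5.e-04 -0.e+00 -1.e+00]
```

View pics/w10.png

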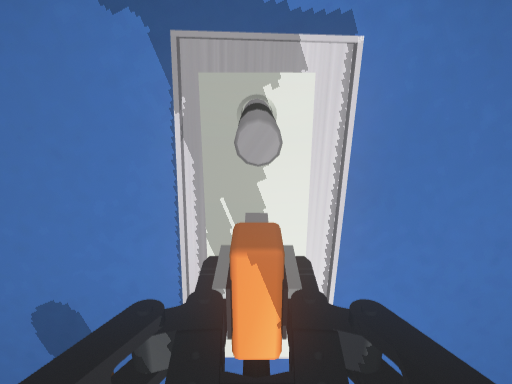

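Request:
play_rows(series="10 0 0 -0.3 0 0 0;10 0 0 -0.5 0 0 0;10 0 0 -0.7 0 0 0;10 0 0 -0.8 0 0 0;10 0 0 -0.8 0 0 0;10 0 0 -0.6 0 0 0;10 0 0 -0.3 0 0 0;10 0 0 0 0 0 0;10 0 0 0 0 0 0")

```text
clock: 16.55
tcp_pos: [0.5461, 0.216, 0.123]
orientation: [-0.0, -0.546, 0.838, 0.0]
wrist_force: [-0.7, 0.0, -5.3]
finger_gap: 0.0187
```

```bash
python3 -c "
from h import *
delta([.547,.2163,.214]);print(get_state()['ft_torque'])
im=cams.read_camera('wrist'); cv2.imwrite('pics/w11.png',im[:,:,::-1])
s=cams.read_camera('scene');crop(s,270,190,120,140,4,'pics/s11.png')
"
```

```text
clk 16.55 tcp [0.5461 0.216  0.123 ] gap 0.0187 F [-0.7  0.  -5.3] q [ 0.24  0.4  -0.14  1.02  0.   -0.92]
shift cm in tool [-0.06 -0.07 -9.1 ] tooly [-0.915  0.403  0.   ] z [-5.e-04 -1.e-04 -1.e+00]
[-0.01547196 -0.03729218  0.01987627]
```

View pics/w11.png

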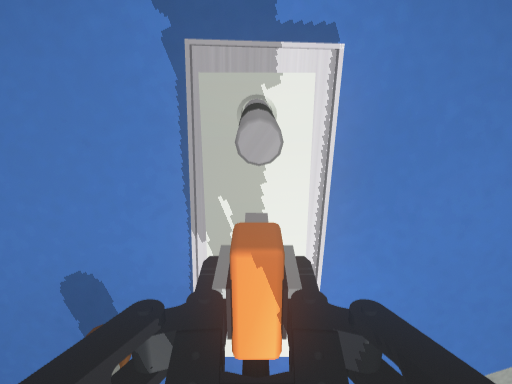

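View pics/s11.png

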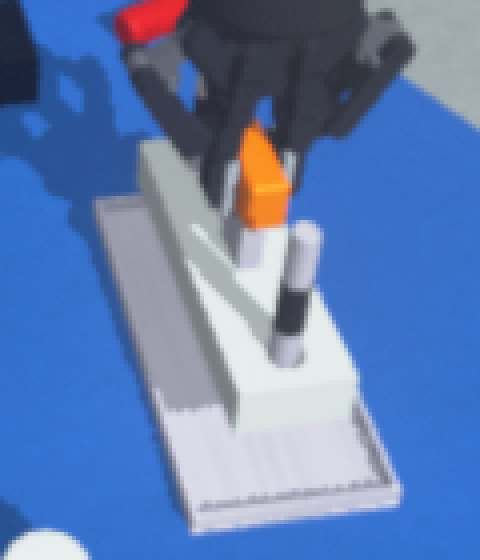

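Request:
play_rows(series="10 0 0 -0.4 0 0 0;10 0 0 -0.9 0 0 0;10 0 0 -1.2 0 0 0;10 0 0 -1.4 0 0 0;10 0 0 -1.4 0 0 0;10 0 0 -1.3 0 0 0;10 0 0 -1 0 0 0;10 0 0 -0.6 0 0 0;10 0 0 -0.3 0 0 0;10 0 0 0 0 0 0;10 0 0 0 0 0 0;10 0 0 0 0 0 0")

```text
clock: 18.15
tcp_pos: [0.5462, 0.216, 0.2079]
orientation: [-0.0, -0.546, 0.838, 0.0]
wrist_force: [0.8, 0.2, -5.8]
finger_gap: 0.0189
```

Request:
play_rows(series="10 0 0 0 0 0 0;10 0 0 0 0 0 0;10 0 0 0 0 0 0;10 0 0 0 0 0 0;10 0 0 0 0 0 0;10 0 0 0 0 0 0")

```text
clock: 18.9
tcp_pos: [0.5464, 0.2161, 0.2083]
orientation: [0.0, -0.546, 0.838, 0.0]
wrist_force: [-0.3, -0.8, -5.8]
finger_gap: 0.0185
```

```bash
python3 -c "
from h import *
delta([.547,.2163,.214]);print(get_state()['ft_torque'],np.abs(get_state()['qvel']).max())
im=cams.read_camera('wrist'); cv2.imwrite('pics/w12.png',im[:,:,::-1])
s=cams.read_camera('scene');crop(s,250,150,140,140,4,'pics/s12.png')
"
```

```text
clk 18.9 tcp [0.5464 0.2161 0.2083] gap 0.0185 F [-0.3 -0.8 -5.8] q [ 0.24  0.35 -0.    1.22  0.   -0.92]
shift cm in tool [-0.04 -0.05 -0.57] tooly [-0.915  0.403 -0.   ] z [ 1.e-04  1.e-04 -1.e+00]
[-0.05986233  0.02546078 -0.00873539] 0.00538489791831524
```

View pics/w12.png

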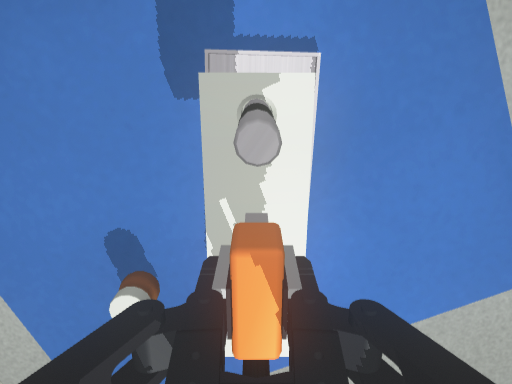

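View pics/s12.png

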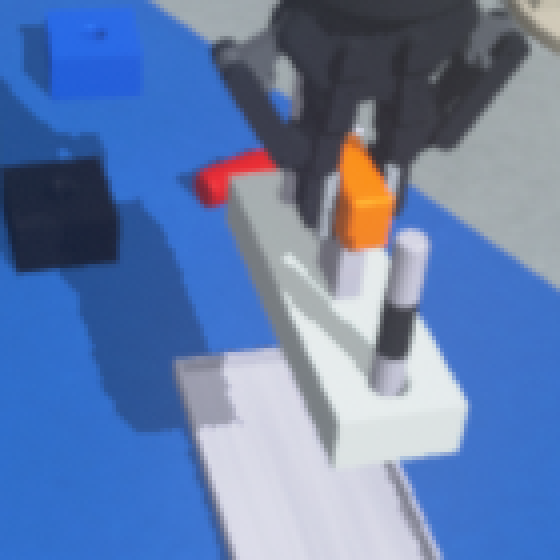

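```bash
python3 -c "
from workcell import workorder
print(workorder.hand_in())"
```

```text
the job is handed in; nothing more can be done
None
```

I put the loose roller into the rack's free bore and let go of it. Then I lifted the rack by its orange grip bar and handed the job in while holding it, at about 19 s of the 58 s allowed. The hand-in reported no verdict.

**Roller:** After release, I measured the tops of both rollers from two views. They came out at 109.3 mm (loose) and 110.1 mm (loaded), against 110 mm expected when fully down. They were 129 mm apart, against 130 mm.

**Lift:**
- **Height:** the TCP rose from 0.083 m to 0.208 m, so the underside should be about 0.129 m above the bench. I worked this out from the arm's pose and did not measure it separately.
- **Level and load:** the rack looked the same in the wrist view before and after lifting, so it did not tilt or slip. The wrist carried 5.8 N.
- **At the end:** the arm was still. I could see both rollers upright, the loaded one in the wrist view and the loose one in the scene view.

**Disagreements:**
- Early estimates of the free bore's position, relative to the roller, differed by about 3.6 mm between the top camera and the wrist camera. I settled this by taking closer wrist views just above the bore, and the roller went in without any noticeable contact force.
- The finger opening read about 1.2 mm under the known widths of both the roller and the bar.

**Bystanders:** the moves stayed clear of them and none looked disturbed in the pictures, but I did not re-measure their positions.

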